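Square a heat sink up to the milling machine's fence

TASK

The heavy black heat sink has been set down askew on the bed of the small milling machine. Without gripping or lifting it, walk it round with fingertip pushes at its corners until one of its long sides lies flush against the steel fence, with the whole of that side on the fence. Leave the clamp, the jar and the solder reel where they are.

Things in the scene. Friction and masses are not known exactly. Their poses are not given: they have to be found in the camera images.
- heat_sink: Loose black finned block, 100 (its x) x 150 (y) x 40 mm (z), 0.68 to 0.96 kg; flat side up, four scribed crosses on it. Origin: centre of its underside, z up. Long sides: x = +-50 mm; ends: y = +-75 mm; all plain upright walls from bed to top. Slides with light friction, 2 to 6 N. Starts 40 to 90 degrees off square, either way; either long side may go to the fence.
- fence: Fixed dark steel bar, 25 (its x) x 240 (y) x 16 mm high, bolted across the bed on the side far from the robot; two cap screws stand 7 mm above it at y = +-95 mm. Origin: centre of its underside, on the bed surface, z up. Its working face looks towards the robot: the plane x = -12.5 mm of its frame. With the heat sink flush, the heat sink's origin is at x = -62.5 mm there.
- router: Fixed desktop mill. Origin: at bench level below the middle of the bed; z up, x and y parallel to the fence's. Slotted aluminium bed, surface 60 mm above the bench, free from x = -165 to 165 and y = -265 to 230 mm; rails beside it at x = +-185 mm rise 3 mm above it. Gantry and spindle are parked across the bed at y = 235 to 400 mm, 312 mm high: keep the gripper and arm clear of them.
- strap_clamp: Loose steel clamping strap, 75 (its x) x 24 (y) x 10 mm with a black knob reaching 40 mm high, lying near the left (+y) end of the bed. Origin: centre of its underside. Not to be disturbed.
- nut_jar: Loose small blue jar of nuts, 42 mm across and 50 mm high, standing near the right (-y) end of the bed. Origin: centre of its underside. Not to be disturbed.
- solder_reel: Loose reel of solder, 60 mm across and 55 mm high, standing on the bench off the right (-y) end of the machine. Origin: centre of its underside. Not to be disturbed.
Not all that is in view belongs to the job. Of the things that look like the heat_sink, the largest one is meant.

How it is judged:
By the outcome, as a careful person would: the job done as asked, in the order asked, and still so for the second after the job is handed in, with the robot touching nothing.
It also fails if it takes over 72 s, if anything falls off the work surface, if the arm or the gripper's body presses on something with over 40 N, if the wrist force passes 120 N, or if a joint passes its speed limit or range.

ROBOT

A 7-joint arm with a two-finger parallel gripper is mounted at the origin on the work surface. World frame = base frame: x ahead of the robot, y to its left, z up, the work surface at z = 0. Lengths are in m, angles in rad, forces in N, time in s.
With the tool pointing down it reaches from about 0.4 to 0.85 m from the base axis. Payload 4.4 kg.
Tool frame: the origin (TCP) lies on the mounting face of the last link; the fingertips stand 199 mm ahead of it and the grasp point (between the pads) lies 180 mm ahead of it; x points along the fingers, y is the direction in which the jaws open and shut, and the axes are right-handed (so a half turn about x gives the same grasp; the last joint's range is limited). The gripper opens to 94 mm and grips with 3 to 60 N. Pads are 16 mm wide; open, the fingers measure 119 mm over their backs; the gripper's body (75 mm by 177 mm) begins 78 mm behind the grasp point.
Start: joints at [1.255, 0.628, 0.038, 1.517, -0.027, 0.996, -0.02], TCP at [0.161, -0.63, 0.405] pointing down, gripper open.
Joint ranges: [-3.06, 3.06], [-0.37, 2.12], [-1.25, 1.32], [0.18, 2.47], [-1.1, 4.24], [0.23, 1.98], [-2.94, 2.94]. Speed limits (rad/s): [2.57, 2.57, 3.14, 3.14, 3.14, 3.14, 3.14].

INTERFACE

Orientations are given as a rotation vector (axis times angle).
In Python, from workcell import arm, imaging gives the robot as it stands.
- The arm moves only by the tool send_rows, never from a script. Its argument "rows" is a list that holds one entry, the list of rows, each a list of 5 numbers: the shift along the world's x, y, z in cm, then the turn about the world's z in degrees, then the opening, from 0 (shut) to 1 (fully open). A call has exactly 5 rows; each row shifts and turns the pose as measured when the row begins; what a row does not reach is not made up. A row lasts 1/12 s, in which the tool goes at most 41.7 mm and 7.16 degrees, less where a joint would pass 70% of its speed; a pose out of reach is approached as far as the arm can. A call is refused whole if a number of a shift passes 4.17 or a number of a turn 7.16, either way. A call with a gripper value outside its range is refused whole. The fingers move at their own pace and stop on an object; "grip_force" is the grip in N (left out, the last holds). Time passes only in rows, so rows that do not move let the fingers close, or fill a call up. It gives the time, the measured TCP pose, the force and the opening at its end, in the units of the state.
- arm.get_state(): the state, without advancing time (a new reading comes with each control period).
- imaging.read_camera(name): name is "scene" or "side" or "wrist"; returns a dict with "frame" (480x640x3 uint8, blue, green, red), "vertical_fov" (degrees; the focal length in pixels is half the picture's height over the tangent of half this angle, whatever the lens; pixels are square), "cx", "cy" (the principal point, pixels), "R" (3x3) and "t" (3): a world point X has camera coordinates R X + t; the wrist camera has in their place "tool_from_camera" (4x4, takes a point from camera to tool coordinates, whose origin is the TCP and whose axes are the tool frame's). Camera axes: x right, y down, z forward; pixel columns grow to the right and rows downward; lengths in m; the calibration is good to about 2 mm. A picture is of the moment at which its call begins: read the wrist's pose just before it. There is no depth.
- arm.close_job(): hands the job in, once; it reports no verdict.
The state is a dict: "t": time; "q": joint angles; "qd": joint speeds; "joint_torque": joint torques, N m; "tcp_pos": TCP position; "tool_rot": TCP orientation; "wrist_force": force on the tool from outside, world axes, zero at the start; "wrist_torque": the same for the moment, N m; "width": finger opening in m.
Only numpy, scipy, OpenCV 4.12 (cv2) and the standard library are available. Lean on these libraries where they do the work, as an engineer would, in place of code of your own. Each camera call takes 0.05 s, during which the arm holds its last target.

## Working session

There is one attempt and no reset: what is moved stays moved. The work goes in short steps, Python scripts to look and compute and a tool call to move; the robot and the scene stay as the last step left them, time stands still between calls to the robot, and variables do not carry over. Pictures are saved under pics/ and viewed, and the job is handed in when it is done.

Besides the shell and the picture viewer there is one more tool, called after ">>>" as name(argument=value, ...) on one line, values as JSON. send_rows: Moves the arm, as the interface text tells. Its arguments: {"type":"object","properties":{"rows":{"type":"array","items":{"type":"array","items":{"type":"array","items":{"type":"number"}}}},"grip_force":{"type":"number"}},"required":["rows"]}

```bash
ls; mkdir -p pics
cat > h.py <<'E'
import numpy as np, cv2
from workcell import arm, imaging
def snap(name,fn):
    s=arm.get_state(); d=imaging.read_camera(name); cv2.imwrite('pics/'+fn,d['frame']); return s,d
def K(d):
    f=240/np.tan(np.radians(d['vertical_fov'])/2); return f
def ray(d,u,v,z):
    f=K(d); c=np.array([(u-d['cx'])/f,(v-d['cy'])/f,1.0]); R=np.array(d['R']);t=np.array(d['t'])
    o=-R.T@t; w=R.T@c; return o+w*(z-o[2])/w[2]
def proj(d,X):
    f=K(d); p=np.array(d['R'])@np.array(X)+np.array(d['t']); return f*p[0]/p[2]+d['cx'],f*p[1]/p[2]+d['cy']
E
python3 - <<'E'
from h import *
for n in('scene','side','wrist'):
    s,d=snap(n,n+'0.png'); print(n,{k:(np.round(v,3).tolist()) for k,v in d.items() if k!='frame'})
print(s)
E
```

```text
pics
scene {'vertical_fov': 47.347, 'cx': 322.725, 'cy': 234.178, 'R': [[-0.699, 0.715, 0.019], [0.531, 0.537, -0.655], [-0.479, -0.448, -0.755]], 't': [0.37, -0.181, 1.319]}
side {'vertical_fov': 53.504, 'cx': 314.238, 'cy': 244.584, 'R': [[-0.756, -0.655, -0.02], [-0.433, 0.523, -0.734], [0.491, -0.546, -0.679]], 't': [0.297, 0.288, 0.943]}
wrist {'vertical_fov': 67.315, 'cx': 309.829, 'cy': 238.915, 'tool_from_camera': [[-0.001, -0.26, 0.966, 0.02], [1.0, 0.001, 0.001, 0.0], [-0.001, 0.966, 0.26, -0.075], [0.0, 0.0, 0.0, 1.0]]}
{'t': 0.1, 'q': array([ 1.25520659,  0.62922765,  0.03843065,  1.51824385, -0.02697467,
        0.99631454, -0.02001595]), 'qd': array([-5.18065729e-04, -1.69049045e-03,  1.29251699e-04, -3.37418199e-03,
       -1.54444509e-03,  1.36825088e-05,  5.50421857e-05]), 'joint_torque': array([ 2.37856322e-03, -5.50794017e+01,  1.14718873e+00, -1.87116963e+01,
       -5.21802984e-02,  1.91836705e-02,  5.67068184e-05]), 'tcp_pos': array([ 0.16065199, -0.62956693,  0.40387012]), 'tool_rot': array([ 2.08896146,  0.26405397, -2.08945949]), 'wrist_force': array([-0.03329247,  0.88491499,  0.05655937]), 'wrist_torque': array([ 0.03672662,  0.00028427, -0.0232409 ]), 'width': 0.09398556023684153}
```

View pics/scene0.png

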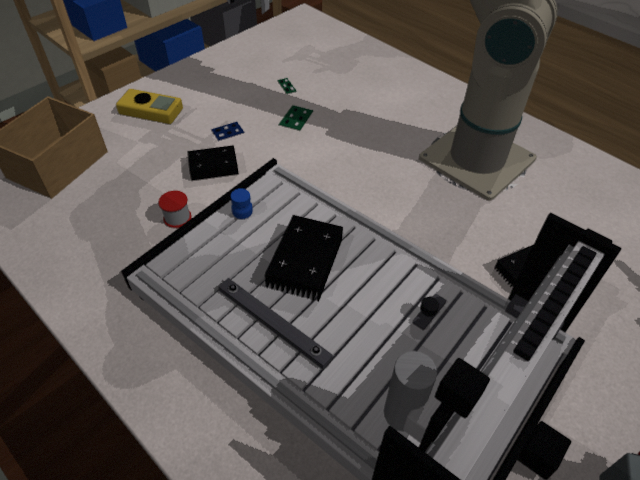

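View pics/side0.png

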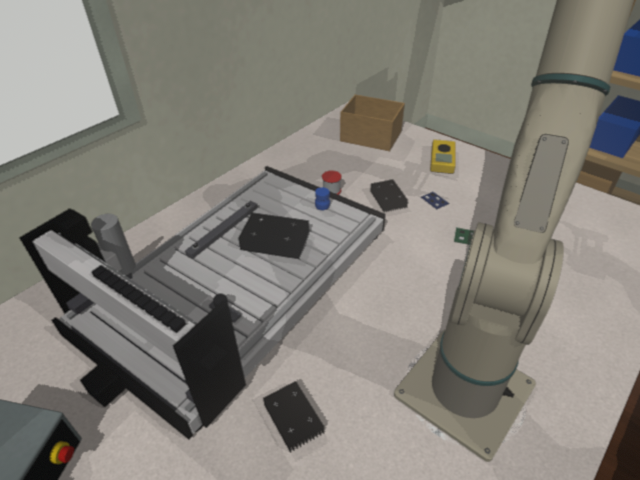

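View pics/wrist0.png

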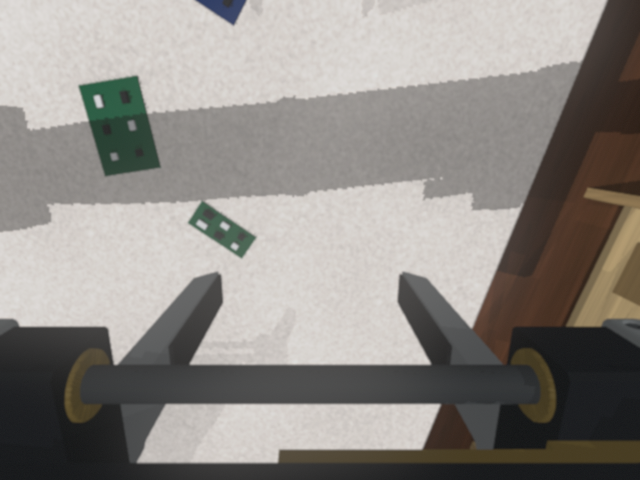

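Run:
```python
from h import *
s,d=snap('scene','s1.png'); s2,e=snap('side','e1.png')
a=cv2.resize(d['frame'][170:390,200:460],None,fx=2.6,fy=2.6,interpolation=cv2.INTER_CUBIC)
cv2.imwrite('pics/c1.png',np.clip(a.astype(float)*1.6,0,255).astype(np.uint8))
b=cv2.resize(e['frame'][160:310,180:400],None,fx=3,fy=3,interpolation=cv2.INTER_CUBIC)
cv2.imwrite('pics/c2.png',np.clip(b.astype(float)*1.6,0,255).astype(np.uint8))
```

```text
(no output)
```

View pics/c1.png

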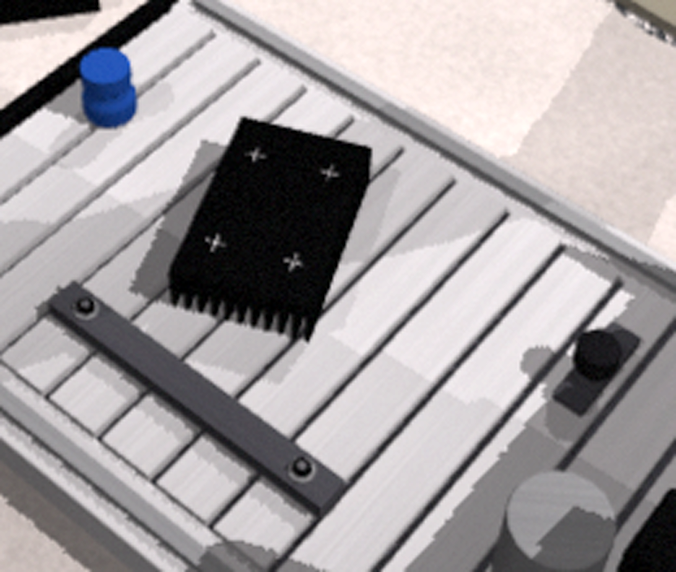

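View pics/c2.png

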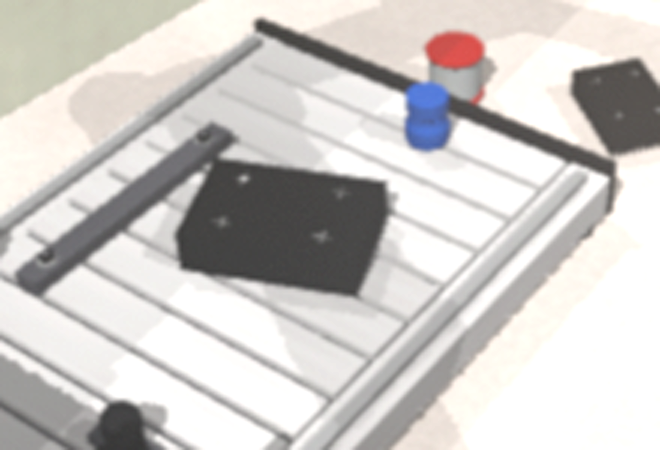

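Run:
```python
from h import *
d=imaging.read_camera('scene'); e=imaging.read_camera('side')
def c1(u,v): return (u+.5)/2.6+200-.5,(v+.5)/2.6+170-.5
def c2(u,v): return (u+.5)/3+180-.5,(v+.5)/3+160-.5
P=lambda n,pts,cam,cr,z:[print(n,np.round(ray(cam,*cr(*p),z),4)) for p in pts]
P('cross',[(256,154),(330,172),(293,262),(216,242)],d,c1,.1)
P('corner',[(242,118),(371,150),(316,310),(172,278)],d,c1,.1)
P('screw',[(86,304),(302,465)],d,c1,.083)
P('clamp knob',[(597,347)],d,c1,.1)
P('jar top',[(105,60)],d,c1,.11)
P('S cross',[(244,179),(222,221),(322,237),(341,193)],e,c2,.1)
P('S corner',[(218,160),(386,182),(358,275),(181,237)],e,c2,.1)
P('S screw',[(206,131),(45,255)],e,c2,.083)
P('S jar',[(428,92)],e,c2,.11)
P('S knob',[(122,412)],e,c2,.1)
I=lambda u,v:(u,v)
P('other',[(188,152),(236,148),(238,172),(192,180)],d,I,.03)
P('other2',[(264,395),(301,381),(327,433),(292,446)],e,I,.03)
```

```text
cross [ 0.5213 -0.075   0.1   ]
cross [ 0.4956 -0.0255  0.1   ]
cross [0.5713 0.0129 0.1   ]
cross [ 0.5965 -0.0364  0.1   ]
corner [ 0.504  -0.1078  0.1   ]
corner [ 0.4594 -0.0192  0.1   ]
corner [0.5885 0.0516 0.1   ]
corner [ 0.6382 -0.0347  0.1   ]
screw [ 0.686  -0.0694  0.083 ]
screw [0.6694 0.1192 0.083 ]
clamp knob [0.4802 0.2008 0.1   ]
jar top [ 0.5425 -0.2166  0.11  ]
S cross [ 0.5972 -0.0352  0.1   ]
S cross [0.573  0.0133 0.1   ]
S cross [ 0.4977 -0.0242  0.1   ]
S cross [ 0.5227 -0.0734  0.1   ]
S corner [ 0.6322 -0.0388  0.1   ]
S corner [ 0.5035 -0.1074  0.1   ]
S corner [ 0.4463 -0.01    0.1   ]
S corner [0.5842 0.0475 0.1   ]
S screw [ 0.6868 -0.0737  0.083 ]
S screw [0.6685 0.1209 0.083 ]
S jar [ 0.5484 -0.2145  0.11  ]
S knob [0.4801 0.1991 0.1   ]
other [ 0.4951 -0.4713  0.03  ]
other [ 0.4067 -0.4048  0.03  ]
other [ 0.4565 -0.3379  0.03  ]
other [ 0.5454 -0.3889  0.03  ]
other2 [0.2815 0.2753 0.03  ]
other2 [0.2476 0.2072 0.03  ]
other2 [0.1418 0.2549 0.03  ]
other2 [0.1736 0.3128 0.03  ]
```

Run:
```python
from h import *
from scipy.spatial.transform import Rotation as R
s=arm.get_state(); print(s['tcp_pos'],s['t']); print(R.from_rotvec(s['tool_rot']).as_matrix().round(3))
```

```text
[ 0.16071146 -0.62977588  0.40445282] 0.35
[[-0.     0.247 -0.969]
 [ 0.    -0.969 -0.247]
 [-1.    -0.    -0.   ]]
```

>>> send_rows(rows=[[[2.5,3.0,0,0,0],[2.5,3.0,0,0,0],[2.5,3.0,0,0,0],[2.5,3.0,0,0,0],[2.5,3.0,0,0,0]]], grip_force=30)

```text
t: 0.77
tcp_pos: [0.2792, -0.4812, 0.4036]
tool_rot: [2.09, 0.236, -2.103]
wrist_force: [0.6, -0.8, 0.1]
width: 0.0641
```

>>> send_rows(rows=[[[2.35,2.65,0,0,0],[2.35,2.65,0,0,0],[2.35,2.65,0,0,0],[2.35,2.65,0,0,0],[2.35,2.65,0,0,0]]])

```text
t: 1.18
tcp_pos: [0.4014, -0.3405, 0.4047]
tool_rot: [2.092, 0.235, -2.101]
wrist_force: [0.4, -0.4, -0.7]
width: 0.0306
```

>>> send_rows(rows=[[[2.35,2.65,0,0,0],[2.35,2.65,0,0,0],[2.35,2.65,0,0,0],[2.35,2.65,0,0,0],[2.35,2.65,0,0,0]]])

```text
t: 1.6
tcp_pos: [0.5237, -0.2003, 0.4059]
tool_rot: [2.093, 0.233, -2.099]
wrist_force: [1.2, -0.1, -0.5]
width: 0.0003
```

>>> send_rows(rows=[[[2.35,2.65,0,0,0],[2.35,2.65,0,0,0],[2.35,2.65,0,0,0],[0,0,0,0,0],[0,0,0,0,0]]])

```text
t: 2.02
tcp_pos: [0.6019, -0.1065, 0.406]
tool_rot: [2.093, 0.251, -2.088]
wrist_force: [-0.4, -1.3, -0.0]
width: 0.0009
```

>>> send_rows(rows=[[[2.8,1.9,0,0,0],[0,0,-3.0,0,0],[0,0,-3.0,0,0],[0,0,-3.0,0,0],[0,0,-3.0,0,0]]])

```text
t: 2.43
tcp_pos: [0.6328, -0.0897, 0.2907]
tool_rot: [2.11, 0.242, -2.068]
wrist_force: [-0.1, 0.8, -0.0]
width: 0.0008
```

Run:
```python
from h import *
s,d=snap('side','e2.png'); print(s['tcp_pos'],s['wrist_force'])
s,d2=snap('scene','s2.png')
im=np.hstack([cv2.resize(d['frame'][140:340,160:420],None,fx=1.53,fy=1.53),cv2.resize(d2['frame'][180:380,200:460],None,fx=1.53,fy=1.53)])
cv2.imwrite('pics/m2.png',np.clip(im*1.5,0,255).astype(np.uint8))
```

```text
[ 0.63276932 -0.08973864  0.29072705] [-0.08603983  0.7926013  -0.02531698]
```

View pics/m2.png

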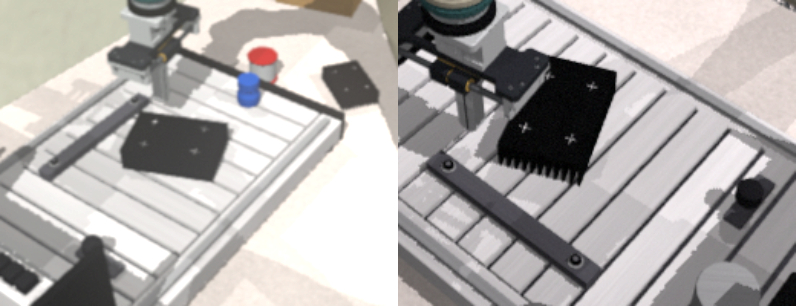

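>>> send_rows(rows=[[[0,0,-1.3,0,0],[-0.6,1.2,0,0,0],[-0.6,1.2,0,0,0],[-0.4,0.8,0,0,0],[-0.4,0.8,0,0,0]]])

```text
t: 2.95
tcp_pos: [0.6106, -0.0517, 0.2784]
tool_rot: [2.111, 0.233, -2.073]
wrist_force: [1.4, -2.0, -1.5]
width: 0.0005
```

>>> send_rows(rows=[[[-0.45,0.8,0,0,0],[-0.45,0.8,0,0,0],[-0.45,0.8,0,0,0],[-0.5,0.7,0,0,0],[-0.3,0.4,0,0,0]]])

```text
t: 3.37
tcp_pos: [0.5881, -0.0103, 0.2826]
tool_rot: [2.119, 0.236, -2.061]
wrist_force: [1.3, -0.0, -0.7]
width: 0.0006
```

```bash
cat >> h.py <<'E'
def pair(n):
    s,d=snap('side','e%s.png'%n); s,d2=snap('scene','s%s.png'%n); print(s['tcp_pos'].round(4),s['wrist_force'].round(1),s['t'])
    im=np.hstack([cv2.resize(d['frame'][140:340,160:420],None,fx=1.53,fy=1.53),cv2.resize(d2['frame'][180:380,200:460],None,fx=1.53,fy=1.53)])
    cv2.imwrite('pics/m%s.png'%n,np.clip(im*1.5,0,255).astype(np.uint8))
E
python3 -c "
from h import *
pair(3)"
```

```text
[ 0.5877 -0.0094  0.2826] [0.8 1.  0.3] 3.4167
```

View pics/m3.png

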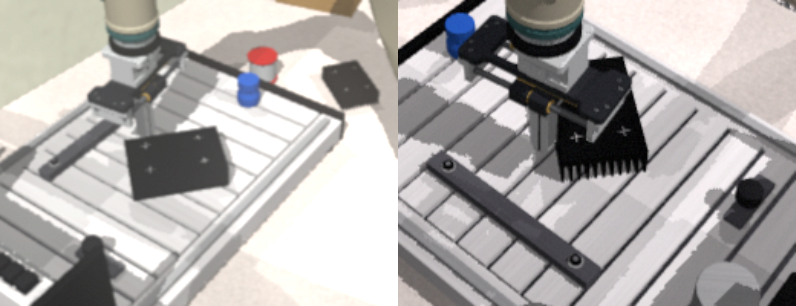

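```bash
cat >> h.py <<'E'
def crosses(n,cam='side'):
    d=imaging.read_camera(cam); g=cv2.cvtColor(d['frame'],cv2.COLOR_BGR2GRAY)
    g=cv2.GaussianBlur(g,(0,0),0.8)
    th=cv2.morphologyEx(g,cv2.MORPH_TOPHAT,np.ones((9,9),np.uint8))
    med=cv2.medianBlur(g,15)
    m=((th>6)&(med<60)).astype(np.uint8)
    k,_,st,_=cv2.connectedComponentsWithStats(m,connectivity=8)
    L,out=_,[]
    for i in range(1,k):
        yy,xx=np.where(L==i); w=th[yy,xx].astype(float)
        u,v=(xx*w).sum()/w.sum(),(yy*w).sum()/w.sum()
        X=ray(d,u,v,.1)
        if .4<X[0]<.68 and -.2<X[1]<.17 and st[i][4]>=4: out.append((round(u,1),round(v,1),int(st[i][4]),X[:2].round(4).tolist()))
    for o in out: print(cam,o)
    return out,d
F=np.array([.6777,.0243]); A=np.radians(5.2); ex=np.array([np.cos(A),np.sin(A)]); ey=np.array([-ex[1],ex[0]])
def ff(p): p=np.array(p)-F; return (p@ex).round(4),(p@ey).round(4)
def wf(x,y): return (F+x*ex+y*ey).round(4)
def pose(c,ang):
    l=np.array([np.cos(np.radians(ang)),np.sin(np.radians(ang))]); w=np.array([-l[1],l[0]]); c=np.array(c)
    print('centre',c,ff(c),'ang rel',ang-5.2)
    for a in(1,-1):
        for b in(1,-1):
            p=c+.075*a*l+.05*b*w; print(a,b,p.round(4),ff(p))
E
python3 -c "
from h import *
crosses(3,'side');crosses(3,'scene')"
```

```text
h.py:26: RuntimeWarning: invalid value encountered in scalar divide
  u,v=(xx*w).sum()/w.sum(),(yy*w).sum()/w.sum()
```

```bash
sed -i 's/k,_,st,_=cv2/k,L,st,_=cv2/; s/L,out=_,\[\]/out=[]/' h.py
python3 -c "
from h import *
crosses(3,'side');crosses(3,'scene')"
```

```text
side (np.float64(254.4), np.float64(200.5), 10, [0.6658, -0.0783])
side (np.float64(248.1), np.float64(205.2), 4, [0.664, -0.054])
side (np.float64(240.2), np.float64(206.9), 6, [0.6747, -0.0362])
side (np.float64(288.8), np.float64(229.4), 19, [0.5172, -0.0514])
side (np.float64(254.9), np.float64(235.0), 23, [0.5664, 0.0155])
side (np.float64(293.6), np.float64(244.5), 25, [0.4717, -0.019])
side (np.float64(257.8), np.float64(250.8), 22, [0.521, 0.0496])
scene (np.float64(266.9), np.float64(190.4), 17, [0.4943, -0.1929])
scene (np.float64(278.7), np.float64(191.0), 20, [0.4787, -0.175])
scene (np.float64(262.5), np.float64(194.5), 4, [0.5082, -0.1903])
scene (np.float64(295.6), np.float64(205.1), 141, [0.4816, -0.1232])
scene (np.float64(268.4), np.float64(213.2), 140, [0.5339, -0.1441])
scene (np.float64(236.4), np.float64(209.8), 5, [0.5718, -0.1942])
scene (np.float64(245.4), np.float64(211.3), 8, [0.5619, -0.179])
scene (np.float64(257.8), np.float64(223.1), 64, [0.5652, -0.1392])
scene (np.float64(273.0), np.float64(229.9), 93, [0.5564, -0.1063])
scene (np.float64(338.5), np.f
[... 880 characters left out ...]
4(289.2), 29, [0.5704, 0.0705])
scene (np.float64(341.9), np.float64(289.1), 24, [0.5637, 0.0768])
scene (np.float64(347.2), np.float64(288.5), 24, [0.5563, 0.0824])
scene (np.float64(352.5), np.float64(288.3), 29, [0.5495, 0.0886])
scene (np.float64(357.8), np.float64(286.8), 18, [0.5408, 0.093])
scene (np.float64(314.9), np.float64(291.8), 31, [0.6005, 0.0483])
scene (np.float64(320.3), np.float64(291.0), 27, [0.5926, 0.0535])
scene (np.float64(325.9), np.float64(291.5), 21, [0.5866, 0.0609])
scene (np.float64(331.2), np.float64(290.1), 28, [0.5782, 0.0653])
scene (np.float64(309.6), np.float64(292.3), 30, [0.6076, 0.0426])
scene (np.float64(315.7), np.float64(348.6), 10, [0.6765, 0.1258])
```

>>> send_rows(rows=[[[0.8,-0.6,0.5,0,0],[0,0,3.5,0,0],[0,0,3.5,0,0],[-3.0,0.3,0,0,0],[-3.5,0.3,0,0,0]]])

```text
t: 4.08
tcp_pos: [0.5355, -0.0157, 0.357]
tool_rot: [2.122, 0.226, -2.065]
wrist_force: [-0.2, 0.8, 0.2]
width: 0.0002
```

>>> send_rows(rows=[[[-3.5,0.2,0,0,0],[-3.5,0.2,0,0,0],[-3.5,0.2,0,0,0],[-2.0,0.2,0,0,0],[0,0,0,0,0]]])

```text
t: 4.5
tcp_pos: [0.3996, -0.01, 0.3578]
tool_rot: [2.121, 0.22, -2.073]
wrist_force: [0.8, 0.2, 1.1]
width: 0.0003
```

>>> send_rows(rows=[[[0.9,1.2,-1.0,0,0],[0,0,-3.0,0,0],[0,0,-3.0,0,0],[0,0,-1.0,0,0],[0,0,0,0,0]]])

```text
t: 4.92
tcp_pos: [0.4135, 0.0007, 0.2771]
tool_rot: [2.136, 0.215, -2.062]
wrist_force: [0.2, 0.0, 0.2]
width: 0.0007
```

```bash
python3 -c "
from h import *
pair(4);crosses(3,'side')"
```

```text
[0.4137 0.0007 0.2777] [ 0.8 -0.9  0.6] 4.9667
side (np.float64(318.8), np.float64(208.9), 17, [0.5128, -0.1583])
side (np.float64(314.3), np.float64(230.3), 12, [0.4673, -0.0884])
side (np.float64(254.9), np.float64(235.0), 21, [0.5663, 0.0155])
side (np.float64(274.7), np.float64(238.0), 7, [0.522, -0.0072])
side (np.float64(277.0), np.float64(241.7), 7, [0.5086, -0.0012])
side (np.float64(302.3), np.float64(242.0), 10, [0.4619, -0.0387])
side (np.float64(270.9), np.float64(247.4), 47, [0.5056, 0.022])
side (np.float64(257.8), np.float64(250.8), 22, [0.521, 0.0496])
```

View pics/m4.png

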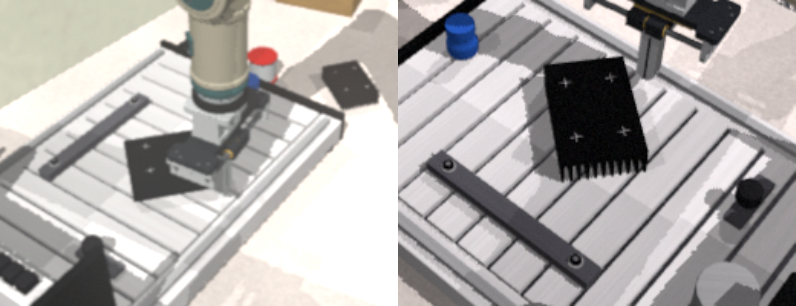

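>>> send_rows(rows=[[[1.0,-0.7,0,0,0],[0.9,-0.6,0,0,0],[0.7,-0.5,0,0,0],[0.7,-0.45,0,0,0],[0.7,-0.4,0,0,0]]])

```text
t: 5.48
tcp_pos: [0.4541, -0.0272, 0.2821]
tool_rot: [2.136, 0.216, -2.061]
wrist_force: [-2.5, 0.1, -0.3]
width: 0.0004
```

>>> send_rows(rows=[[[0.75,-0.35,0,0,0],[0.75,-0.3,0,0,0],[0.75,-0.25,0,0,0],[0.6,-0.2,0,0,0],[0.3,-0.1,0,0,0]]])

```text
t: 5.9
tcp_pos: [0.4894, -0.0422, 0.2825]
tool_rot: [2.138, 0.212, -2.062]
wrist_force: [-2.1, 0.3, -0.3]
width: 0.0006
```

```bash
python3 -c "
from h import *
pair(5);crosses(3,'side')
d=imaging.read_camera('scene');cv2.imwrite('pics/c5.png',np.clip(cv2.resize(d['frame'][170:370,200:420],None,fx=3,fy=3,interpolation=2)*1.5,0,255).astype(np.uint8))"
```

```text
[ 0.4899 -0.0423  0.2825] [ 0.1 -0.4  0.4] 5.95
side (np.float64(301.2), np.float64(205.4), 11, [0.5573, -0.1407])
side (np.float64(288.8), np.float64(215.8), 4, [0.5533, -0.0896])
side (np.float64(261.3), np.float64(225.4), 9, [0.5798, -0.0192])
side (np.float64(240.4), np.float64(234.4), 22, [0.5949, 0.0365])
side (np.float64(255.6), np.float64(245.4), 23, [0.5382, 0.0402])
```

View pics/c5.png

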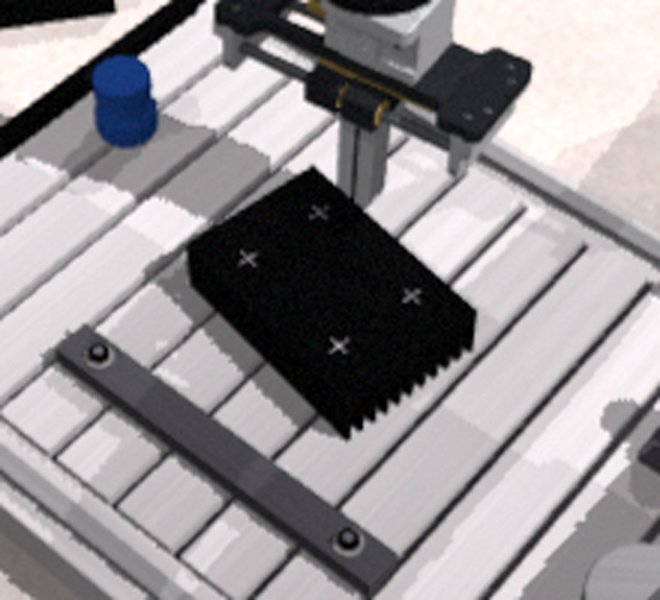

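```bash
cat >> h.py <<'E'
def pc(d,pts,ox,oy,s):
    P=np.array([ray(d,(u+.5)/s+ox-.5,(v+.5)/s+oy-.5,.1)[:2] for u,v in pts]) # near-robot right, fence right, robot left, fence left
    l=(P[2]+P[3]-P[0]-P[1]); ang=np.degrees(np.arctan2(l[1],l[0])); print(P.round(4).tolist()); pose(P.mean(0).round(4),round(ang,2))
E
python3 -c "
from h import *
d=imaging.read_camera('scene'); pc(d,[(318,212),(248,259),(411,295),(339,345)],200,170,3)"
```

```text
[[0.5309, -0.0451], [0.5866, -0.0482], [0.537, 0.0393], [0.5926, 0.0349]]
centre [ 0.5618 -0.0048] (np.float64(-0.1181), np.float64(-0.0185)) ang rel 80.69
1 1 [0.5173 0.0736] (np.float64(-0.1553), np.float64(0.0636))
1 -1 [0.617  0.0664] (np.float64(-0.0566), np.float64(0.0474))
-1 1 [ 0.5066 -0.076 ] (np.float64(-0.1795), np.float64(-0.0844))
-1 -1 [ 0.6063 -0.0832] (np.float64(-0.0809), np.float64(-0.1006))
```

Run:
```python
from h import *
from scipy.spatial.transform import Rotation as R
s=arm.get_state(); M=R.from_rotvec(s['tool_rot']).as_matrix(); print(np.degrees(np.arctan2(M[1,1],M[0,1])),s['tcp_pos'],M[:,0])
```

```text
-77.56181101772604 [ 0.48855847 -0.04143586  0.28267211] [ 0.03759692 -0.01110124 -0.99923132]
```

>>> send_rows(rows=[[[-2.0,0,0,0,0],[-0.6,1.3,0,-3.5,1],[0,1.3,0,-3.5,1],[0,0,0,0,1],[0,0,0,0,1]]])

```text
t: 6.57
tcp_pos: [0.4621, -0.0142, 0.2837]
tool_rot: [2.209, 0.081, -2.121]
wrist_force: [-1.1, -0.4, -1.0]
width: 0.0239
```

>>> send_rows(rows=[[[0,0,0,0,1],[0,0,0,0,1],[0,0,0,0,1],[0,0,0,0,1],[0,0,0,0,1]]])

```text
t: 6.98
tcp_pos: [0.4632, -0.016, 0.2841]
tool_rot: [2.21, 0.083, -2.116]
wrist_force: [-0.2, 0.1, 0.4]
width: 0.057
```

Run:
```python
from h import *
from scipy.spatial.transform import Rotation as R
s=arm.get_state(); M=R.from_rotvec(s['tool_rot']).as_matrix(); print(np.degrees(np.arctan2(M[1,1],M[0,1])),s['tcp_pos'],M[:,0],s['width'],ff(s['tcp_pos'][:2]))
pair(6)
```

```text
-84.54039064531713 [ 0.46317406 -0.01599139  0.28413354] [ 0.04398997 -0.0166703  -0.99889288] 0.05701543285742352 (np.float64(-0.2173), np.float64(-0.0207))
[ 0.4632 -0.016   0.2841] [-0.   0.   0.4] 7.0333
```

View pics/m6.png

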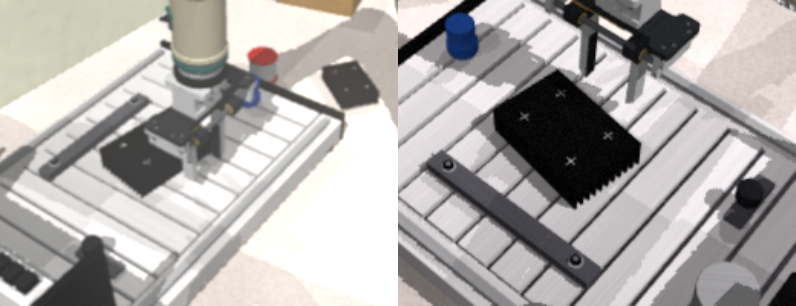

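>>> send_rows(rows=[[[0,0,-0.3,0,1],[0,0,-0.3,0,1],[0,0,0,0,1],[0.6,0.05,0,0,1],[0.6,0.05,0,0,1]]])

```text
t: 7.5
tcp_pos: [0.4747, -0.0153, 0.2771]
tool_rot: [2.207, 0.083, -2.119]
wrist_force: [-0.1, 0.3, 0.1]
width: 0.0935
```

>>> send_rows(rows=[[[0.7,0.06,0,0,1],[0.7,0.06,0,0,1],[0.7,0.06,0,0,1],[0.7,0.06,0,0,1],[0.7,0.06,0,0,1]]])

```text
t: 7.92
tcp_pos: [0.5116, -0.0131, 0.2764]
tool_rot: [2.2, 0.079, -2.128]
wrist_force: [-3.1, -0.5, 1.1]
width: 0.0943
```

Run:
```python
from h import *
s=arm.get_state(); print(s['width'],ff(s['tcp_pos'][:2]))
pair(7)
d=imaging.read_camera('scene');cv2.imwrite('pics/c7.png',np.clip(cv2.resize(d['frame'][170:370,200:420],None,fx=3,fy=3,interpolation=2)*1.5,0,255).astype(np.uint8))
```

```text
0.09425872995519402 (np.float64(-0.1688), np.float64(-0.0222))
[ 0.5132 -0.0127  0.2766] [-0.3 -0.7 -0.9] 7.9667
```

View pics/c7.png

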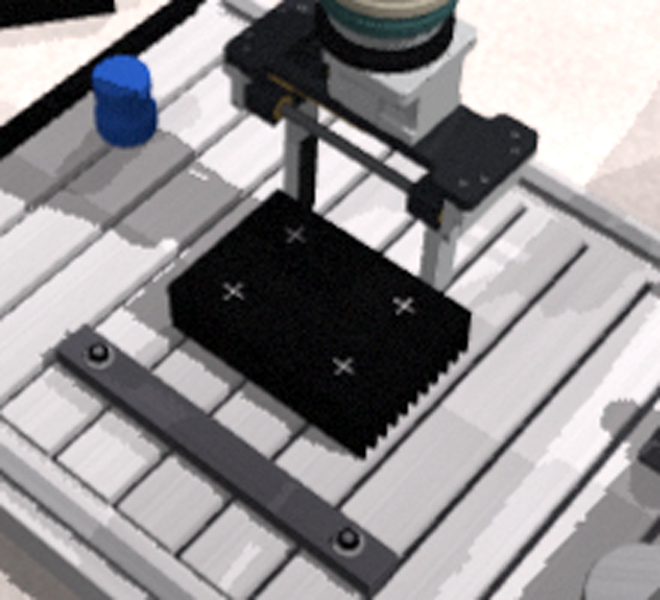

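```bash
python3 -c "
from h import *
d=imaging.read_camera('scene'); pc(d,[(295,235),(233,291),(404,306),(343,366)],200,170,3)"
```

```text
[[0.5537, -0.0418], [0.6093, -0.0367], [0.5458, 0.042], [0.6013, 0.0469]]
centre [0.5775 0.0026] (np.float64(-0.1018), np.float64(-0.0125)) ang rel 90.21
1 1 [0.5207 0.0726] (np.float64(-0.152), np.float64(0.0623))
1 -1 [0.6202 0.082 ] (np.float64(-0.052), np.float64(0.0627))
-1 1 [ 0.5348 -0.0768] (np.float64(-0.1515), np.float64(-0.0877))
-1 -1 [ 0.6343 -0.0674] (np.float64(-0.0515), np.float64(-0.0873))
```

>>> send_rows(rows=[[[0.7,0.06,0,0,1],[0.7,0.06,0,0,1],[0.7,0.06,0,0,1],[0.5,0.05,0,0,1],[0.3,0.03,0,0,1]]])

```text
t: 8.53
tcp_pos: [0.5398, -0.0095, 0.2763]
tool_rot: [2.193, 0.082, -2.134]
wrist_force: [-4.1, -0.7, 2.2]
width: 0.0939
```

>>> send_rows(rows=[[[0.3,0.03,0,0,1],[0.3,0.03,0,0,1],[0.3,0.03,0,0,1],[0.2,0.02,0,0,1],[0.2,0.02,0,0,1]]])

```text
t: 8.95
tcp_pos: [0.5538, -0.008, 0.2761]
tool_rot: [2.191, 0.083, -2.137]
wrist_force: [-3.7, -0.8, 1.5]
width: 0.0943
```

>>> send_rows(rows=[[[0.2,0.02,0,0,1],[0.2,0.02,0,0,1],[0.2,0.02,0,0,1],[0.2,0.02,0,0,1],[0.2,0.02,0,0,1]]])

```text
t: 9.37
tcp_pos: [0.5581, -0.0077, 0.2746]
tool_rot: [2.169, 0.082, -2.16]
wrist_force: [-6.2, -0.8, 4.0]
width: 0.0939
```

Run:
```python
from h import *
s=arm.get_state(); print(s['width'],ff(s['tcp_pos'][:2]),s['wrist_force'],s['wrist_torque'])
pair(8)
d=imaging.read_camera('scene');cv2.imwrite('pics/c8.png',np.clip(cv2.resize(d['frame'][170:370,200:420],None,fx=3,fy=3,interpolation=2)*1.5,0,255).astype(np.uint8))
```

```text
0.09393682968926183 (np.float64(-0.122), np.float64(-0.021)) [-6.24255006 -0.83229684  4.02621809] [-0.08950954  1.59305898  0.03018422]
[ 0.5582 -0.0077  0.2746] [-6.5  0.1  4.5] 9.4167
```

View pics/c8.png

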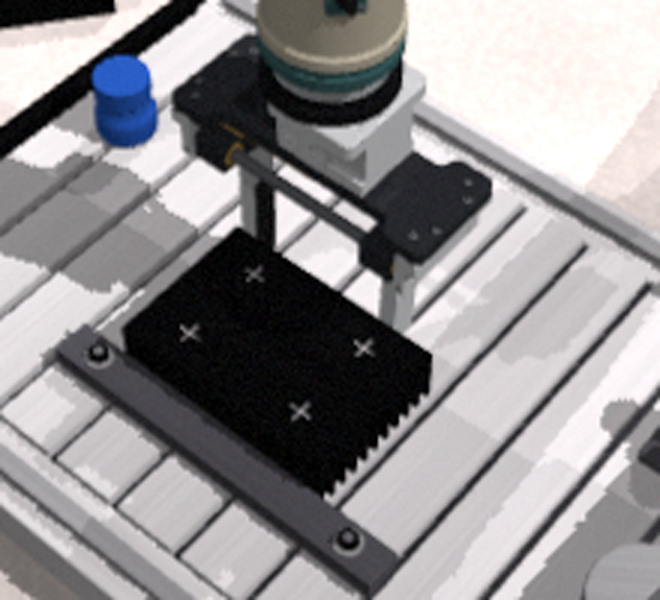

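>>> send_rows(rows=[[[0.4,0.04,0,0,1],[0.4,0.04,0,0,1],[0.5,0.05,0,0,1],[0.5,0.05,0,0,1],[0.5,0.05,0,0,1]]])

```text
t: 9.93
tcp_pos: [0.5668, -0.0071, 0.2719]
tool_rot: [2.12, 0.077, -2.213]
wrist_force: [-12.6, -0.8, 8.2]
width: 0.094
```

Run:
```python
from h import *
s=arm.get_state(); print(s['wrist_torque'])
d=imaging.read_camera('scene'); e=imaging.read_camera('side')
cv2.imwrite('pics/c9.png',np.clip(cv2.resize(d['frame'][220:350,200:360],None,fx=4.5,fy=4.5,interpolation=2)*1.7,0,255).astype(np.uint8))
cv2.imwrite('pics/d9.png',np.clip(cv2.resize(e['frame'][190:280,180:300],None,fx=6,fy=6,interpolation=2)*1.7,0,255).astype(np.uint8))
```

```text
[-0.19067976  2.69374768 -0.14958582]
```

View pics/c9.png

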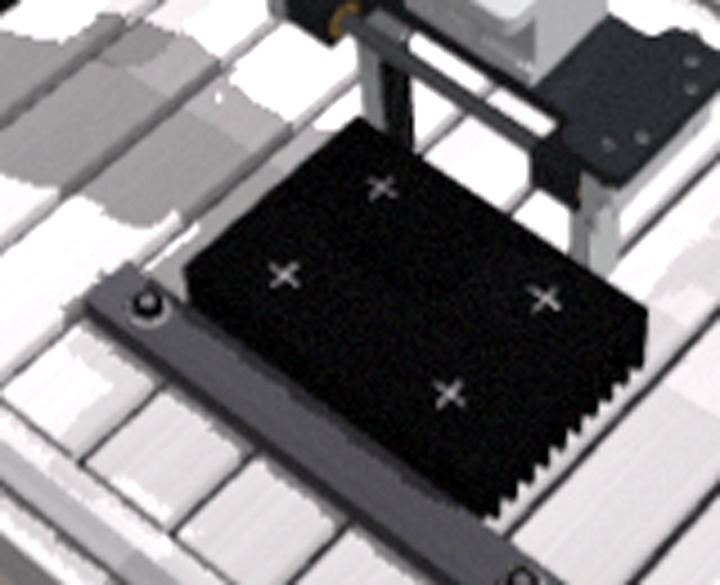

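View pics/d9.png

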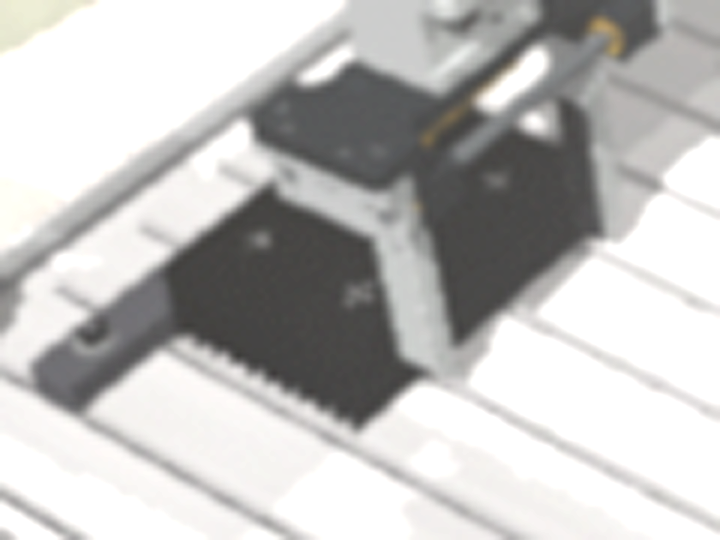

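>>> send_rows(rows=[[[-0.5,-0.04,0,0,1],[-1.0,-0.09,0,0,1],[-2.0,-0.18,0,0,1],[-2.0,-0.18,0,0,1],[-0.5,-0.05,1.0,0,1]]])

```text
t: 10.45
tcp_pos: [0.5104, -0.0118, 0.2815]
tool_rot: [2.137, 0.078, -2.197]
wrist_force: [-0.2, 0.6, -0.4]
width: 0.0941
```

>>> send_rows(rows=[[[-0.5,0,3,0,1],[-0.5,0,3,0,1],[-0.5,-1,3,0,1],[-1,-3,2,0,1],[-1,-3,0,0,1]]])

```text
t: 10.87
tcp_pos: [0.4819, -0.0766, 0.4017]
tool_rot: [2.156, 0.094, -2.166]
wrist_force: [0.0, -0.7, -0.5]
width: 0.094
```

>>> send_rows(rows=[[[-1,-3.8,0,0,1],[-1,-3.8,0,0,1],[-1,-3.8,0,0,1],[0,-3.8,0,0,1],[0,-3.8,0,0,1]]])

```text
t: 11.28
tcp_pos: [0.4563, -0.2729, 0.4132]
tool_rot: [2.181, 0.093, -2.122]
wrist_force: [2.0, 0.7, -0.2]
width: 0.0939
```

Run:
```python
from h import *
d=imaging.read_camera('scene'); e=imaging.read_camera('side'); print(arm.get_state()['wrist_force'],arm.get_state()['tcp_pos'])
cv2.imwrite('pics/c10.png',np.clip(cv2.resize(d['frame'][220:370,200:360],None,fx=4,fy=4,interpolation=2)*1.7,0,255).astype(np.uint8))
cv2.imwrite('pics/d10.png',np.clip(cv2.resize(e['frame'][180:290,180:310],None,fx=5,fy=5,interpolation=2)*1.7,0,255).astype(np.uint8))
cv2.imwrite('pics/s10.png',d['frame'])
```

```text
[-0.95254137  0.48203661  0.40425092] [ 0.45511656 -0.27846942  0.41322783]
```

View pics/c10.png

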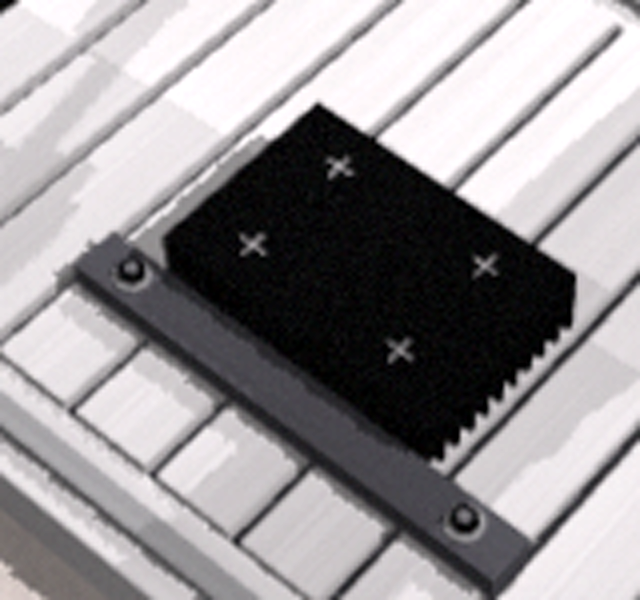

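View pics/d10.png

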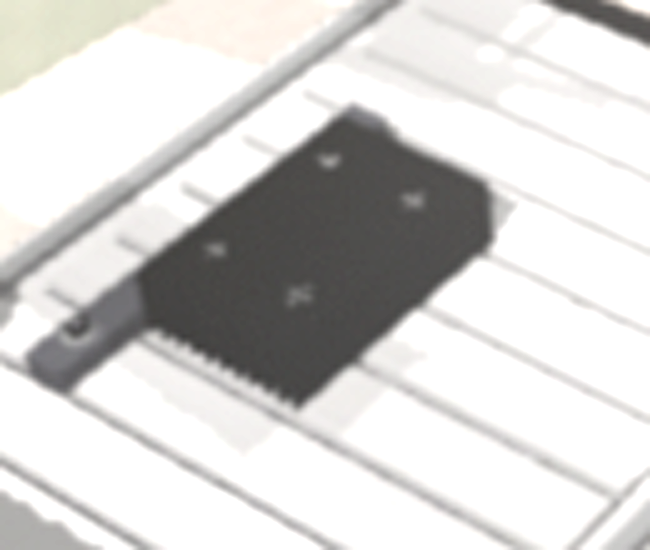

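View pics/s10.png

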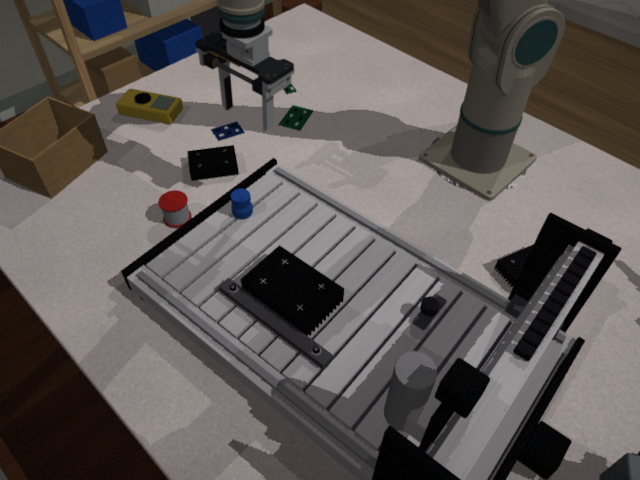

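```bash
python3 -c "
from h import *
d=imaging.read_camera('scene'); pc(d,[(340,166),(253,244),(486,265),(400,350)],200,220,4)
P=[ray(d,(u+.5)/4+199.5,(v+.5)/4+219.5,.083) for u,v in [(132,268),(464,518)]];print(P)
e=imaging.read_camera('side'); pc(e,[(414,200),(330,161),(299,294),(216,249)],180,180,5)
P=[ray(e,(u+.5)/5+179.5,(v+.5)/5+179.5,.083) for u,v in [(77,327)]];print(P)"
```

```text
[[0.5917, -0.0368], [0.6476, -0.0319], [0.5841, 0.047], [0.6405, 0.0521]]
centre [0.6159 0.0076] (np.float64(-0.0631), np.float64(-0.011)) ang rel 89.81
1 1 [0.5595 0.0779] (np.float64(-0.1128), np.float64(0.0641))
1 -1 [0.6592 0.0867] (np.float64(-0.0128), np.float64(0.0638))
-1 1 [ 0.5726 -0.0715] (np.float64(-0.1133), np.float64(-0.0859))
-1 -1 [ 0.6723 -0.0627] (np.float64(-0.0133), np.float64(-0.0862))
[array([ 0.68619922, -0.06955017,  0.083     ]), array([0.67044142, 0.11973174, 0.083     ])]
[[0.5937, -0.0367], [0.649, -0.0312], [0.586, 0.0478], [0.6418, 0.0514]]
centre [0.6176 0.0078] (np.float64(-0.0613), np.float64(-0.011)) ang rel 89.89
1 1 [0.5611 0.0781] (np.float64(-0.1112), np.float64(0.0641))
1 -1 [0.6607 0.0869] (np.float64(-0.0112), np.float64(0.0639))
-1 1 [ 0.5745 -0.0713] (np.float64(-0.1115), np.float64(-0.0859))
-1 -1 [ 0.6741 -0.0625] (np.float64(-0.0115), np.float64(-0.0861))
[array([0.66694372, 0.12111713, 0.083     ])]
```

```bash
python3 -c "
from h import *
print(arm.get_state()['qd'].round(3)); print(arm.close_job())"
```

```text
[-0.046 -0.006 -0.035  0.034 -0.006  0.003 -0.002]
the job is handed in; nothing more can be done
None
```

The heat sink now lies with one long side flush against the fence, and I have handed the job in at about 11.5 s. It was only ever pushed, never gripped or lifted.

I turned it about 68° with one closed-finger push near its fence-side corner and another near its right-hand, robot-side corner. I then slid it square onto the fence by pushing its long side with both fingertips, the gripper open. It stopped there with a wrist reaction of about 13 N, and the arm then backed off and lifted clear.

**Final position, fence frame:** the two cameras differed slightly but agree within the 2 mm calibration.

| Check | Scene camera | Side camera | Target |
|---|---|---|---|
| Distance of heat sink centre from fence origin, x | -63.1 mm | -61.3 mm | -62.5 mm |
| Angle to the fence | 0.2° off | 0.1° off | parallel |
| Extent of the side along the fence, y | -86 to +64 mm | -86 to +64 mm | within ±120 mm |

**Other items:** the clamp, jar and solder reel look unmoved in the last picture, and the robot was touching nothing. I compared them by eye and did not re-measure their positions. No check failed.

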